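Kit the parts for the next satellite stack

ROBOT

A 6-joint arm with a two-finger parallel gripper is mounted at the origin on the work surface. World frame = base frame: x ahead of the robot, y to its left, z up, the work surface at z = 0. Lengths are in mm, angles in degrees, forces in N, time in s.
With the tool pointing down it reaches from about 350 to 850 mm from the base axis. Payload 8.1 kg.
Tool frame: the origin (TCP) lies midway between the tips of the shut fingers; the grasp point (between the pads) lies 19 mm behind it (r.grasp_offset is the distance from the TCP to the grasp point, in mm); z points along the fingers, x is the direction in which the jaws open and shut, and the axes are right-handed (so a half turn about z gives the same grasp; the last joint's range is limited). The gripper opens to 85 mm and grips with 20 to 120 N. Pads are 22 mm wide; open, the fingers measure 114 mm over their backs; the gripper's body (76 mm by 85 mm) begins 54 mm behind the grasp point. The pads swing forward as they close: fully open they stand 13 mm farther back than shut.
Start: joints at [-74.966, 7.471, 85.268, -0, 87.261, -4.893], TCP at [204.518, -564.072, 231.292] pointing down, gripper open.
Joint ranges: [-169.43, 169.43], [-51.17, 129.36], [1.28, 143.12], [-76.62, 256.62], [0, 156.53], [-152.29, 152.29]. Speed limits (degrees/s): [136.94, 136.94, 159.86, 180, 180, 180].

INTERFACE

Orientations are given as [roll, pitch, yaw] about the fixed x, y, z axes, in that order (R = Rz(yaw) Ry(pitch) Rx(roll)).
In Python, from bench import r, optics, hand_in gives the robot as it stands.
- The arm moves only by the shell command python3 -m pendant 'ROWS' [FORCE]. ROWS is JSON, a list of rows, each a list of 5 numbers: the opening, from 0 (shut) to 1 (fully open), then the shift along the tool's x, y, z in mm, then the turn about the tool's z in degrees. A call has 1 to 10 rows; each row shifts and turns the commanded pose from where the row before left it, along the tool's axes as they then stand; what a row does not reach is not made up. A row lasts 1/10 s, in which the tool goes at most 50 mm and 8.59 degrees, less where a joint would pass 70% of its speed; a pose out of reach is approached as far as the arm can. A call with a gripper value outside its range is refused whole. The fingers move at their own pace and stop on an object; FORCE is the grip in N (left out, the last holds). Time passes only in rows, so rows that do not move let the fingers close. It gives the time, the measured TCP pose, the force and the opening at its end, in the units of the state.
- r.sense(): the state, without advancing time (a new reading comes with each control period).
- optics.snapshot(name): name is "scene" or "top"; returns (picture, depth): 420x560x3 uint8, blue, green, red; 420x560 float32, mm along the optical axis (not along the pixel's ray), 0 where there is no reading.
- optics.camera_params(name): a dict with "camera_matrix" (3x3 intrinsics, pixels), "k1" (the pictures are not rectified: a ray, as slopes to the right and down, at radius r is drawn at 1 + k1 r^2 times it, then the intrinsics apply), "eye" and "orientation" of the camera in the world. Camera axes: x right, y down, z forward; pixel columns grow to the right and rows downward; lengths in mm; the calibration is good to about 2 mm. A picture is of the moment at which its call begins. camera_params takes no time and is no camera call.
- hand_in(): hands the job in, once; it reports no verdict.
Trained networks look in the newest picture that a camera, given by its name, has taken for a name from the list of things; names that differ only in an ending like _2 or _b are one class to them, and where a whole thing is asked for, a point or a joint stands for the part that bears it (a point fixed in the world has none). Each returns a list of dicts, best first, with "score" (0 to 1); they miss things now and then, are a little off and sometimes report something else, mostly with a low value. They report only what shows in the picture. A call takes as long as a camera call. They do not tell look-alikes from the thing itself.
- optics.search_frame(camera, query): "at" ([x, y, z] in mm, in world coordinates, good to about 4 mm: the middle of the surface that is visible of it).
The state is a dict: "time": time; "joint_pos": joint angles; "qd": joint speeds; "joint_efforts": joint torques, N m; "tool_pos": TCP position; "tcp_rot": TCP orientation; "ft_force": force on the tool from outside, world axes, zero at the start; "wrist_torque": the same for the moment, N m; "finger_gap": finger opening in mm.
Only numpy, scipy, OpenCV 4.12 (cv2) and the standard library are available. Lean on these libraries where they do the work, as an engineer would, in place of code of your own. Each camera call takes 0.05 s, during which the arm holds its last target. There are 200 camera calls.

TASK

Lay out the kit for the next board stack in the foam-lined tray: the spoked brass flywheel in the round recess, the long square brass post lengthwise in the long slot, and the square heat sink, fins up, in the square recess, each lying flat on the bottom of its recess. Leave the smaller plain disc, the short post and the oblong heat sink where they lie, and do not disturb the finished board stack.

Things in the scene. Friction and masses are not known exactly. Their poses are not given: they have to be found in the camera images.
- flywheel_center (a point): Flywheel: brass wheel lying flat, 48 mm diameter, 20 mm high, a thick rim round a sunk dark ring-shaped hollow with hub and spokes on top. The point is its centre, half-way up (10 mm above its underside); z is its axis, up. It belongs in the round recess.
- long_post_center (a point): Long post: square brass bar lying on its side, 90 x 18 x 18 mm. The point is its centre, 9 mm above its underside; x runs along its length, z up. It belongs in the long slot.
- square_sink_center (a point): Square heat sink: bare aluminium block 44 x 44 mm, 22 mm high, with upright fins on top (solid to grip on any side). The point is its centre, 11 mm above its underside; x runs along the fins, z up. It belongs in the square recess.
- plain_disc_center (a point): Look-alike of the flywheel, to be left: smaller solid plain brass disc, 36 mm diameter, 20 mm high. The point is its centre, half-way up.
- short_post_center (a point): Look-alike of the long post, to be left: the same brass bar but only 55 mm long, 18 x 18 mm. The point is its centre; x runs along its length.
- oblong_sink_center (a point): Look-alike of the square heat sink, to be left: oblong finned aluminium block 64 x 30 mm, 22 mm high. The point is its centre; x runs along its 64 mm side.
- round_nest_floor (a point): Round recess, 68 mm diameter and 7 mm deep, in the middle of a black foam insert with light grey recess floor. The insert (132 x 91 mm) is one of three side by side, 93 mm apart, in a fixed shallow aluminium tray (290 x 142 mm, its rim lower than the foam); which of the three it is changes. The point is the centre of the recess floor; x runs along the insert's 132 mm side, z up.
- slot_nest_floor (a point): Long slot, 112 x 40 mm and 7 mm deep, in the middle of another such foam insert. The point is the centre of the slot's floor; x runs along the slot's length, z up.
- square_nest_floor (a point): Square recess, 66 x 66 mm and 7 mm deep, in the middle of the third such foam insert. The point is the centre of the recess floor; x and y run along its sides, z up.
- stack_center (a point): Finished stack of green circuit boards, 98 x 98 mm and 87 mm high, standing on the mat beyond the parts; loose, not to be disturbed. The point is its centre, 42 mm above its underside.
There are look-alikes about, which are no part of the job. What is shaped like the part that bears flywheel_center but purple is not meant.

How it is judged:
By the outcome, as a careful person would: the job done as asked, in the order asked, and still so for the second after the job is handed in, with the robot touching nothing.
It also fails if it takes over 86 s, if anything falls off the work surface, if the arm or the gripper's body presses on something with over 40 N, if the wrist force passes 120 N, or if a joint passes its speed limit or range.

## Working session

There is one attempt and no reset: what is moved stays moved. The work goes in short steps, Python scripts to look and compute and a shell command to move; the robot and the scene stay as the last step left them, time stands still between calls to the robot, and variables do not carry over. Pictures are saved under pics/ and viewed, about 12 in all and at most 16, crops included, and the job is handed in when it is done.

```bash
ls; mkdir -p pics; python3 - <<'E'
from bench import r, optics
import cv2
for n in ("scene","top"):
    p,d=optics.snapshot(n); cv2.imwrite(f"pics/{n}0.png",p)
    c=optics.camera_params(n); print(n,c)
print(r.sense())
for q in ("flywheel_center","long_post_center","square_sink_center","plain_disc_center","short_post_center","oblong_sink_center","round_nest_floor","slot_nest_floor","square_nest_floor","stack_center"):
    print(q,[( [round(v) for v in o["at"]],round(o["score"],2)) for o in optics.search_frame("top",q)][:4])
E
```

```text
pics
scene {'camera_matrix': array([[515.42243206,   0.        , 281.47009776],
       [  0.        , 515.42243206, 202.92961291],
       [  0.        ,   0.        ,   1.        ]]), 'k1': 0.01915382946035555, 'eye': array([1344.04366132,  -80.93013655, 1208.99314375]), 'orientation': array([-146.40359359,    0.30996222,   94.40557638])}
top {'camera_matrix': array([[465.14614141,   0.        , 275.28244766],
       [  0.        , 465.14614141, 211.18216677],
       [  0.        ,   0.        ,   1.        ]]), 'k1': -0.14368801657554708, 'eye': array([ 298.80421392, -146.50235512, 1676.61433355]), 'orientation': array([-169.95452335,    0.73593134,  -89.07773223])}
{'time': 0.1, 'joint_pos': array([-7.49645964e+01,  7.51072032e+00,  8.53242689e+01,  1.81101741e-03,
        8.72616221e+01, -4.89194332e+00]), 'qd': array([ 0.0204002 , -0.05278006, -0.19258829,  0.07709536,  0.04046847,
       -0.07114507]), 'joint_efforts': array([ 8.21467329e-04, -5.70952678e+01, -5.01941335e+01, -1.73095332e-04,
        8.12761893e-03, -5.42389301e-06]), 'tool_pos': array([ 204.40911534, -563.57311051,  230.33818506]), 'tcp_rot': array([-1.79989959e+02,  9.61051597e-02, -7.00727327e+01]), 'ft_force': array([-0.62580605,  0.61109057, -0.45342025]), 'wrist_torque': array([-0.01653036,  0.01840928, -0.03799703]), 'finger_gap': 85.32548353529164}
flywheel_center [([393, -647, 20], 0.63), ([583, -140, 21], 0.61), ([428, -288, 20], 0.49)]
long_post_center [([579, -22, 16], 0.56)]
square_sink_center [([425, -22, 13], 0.54)]
plain_disc_center [([586, -283, 22], 0.51)]
short_post_center [([581, -141, 20], 0.46)]
oblong_sink_center [([440, -167, 13], 0.42)]
round_nest_floor [([491, 124, 23], 0.55)]
slot_nest_floor [([503, 309, 19], 0.61), ([492, 123, 21], 0.43)]
square_nest_floor [([497, 220, 20], 0.64)]
stack_center [([746, -46, 81], 0.77)]
```

View pics/scene0.png

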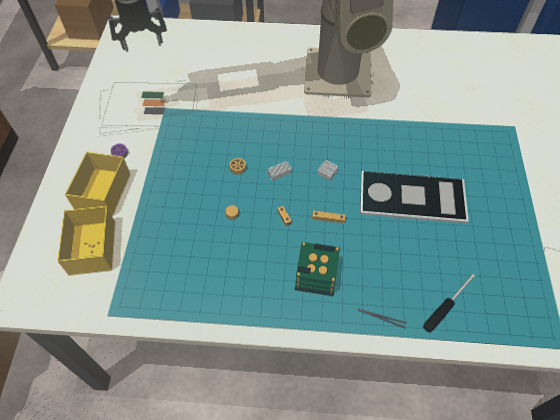

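View pics/top0.png

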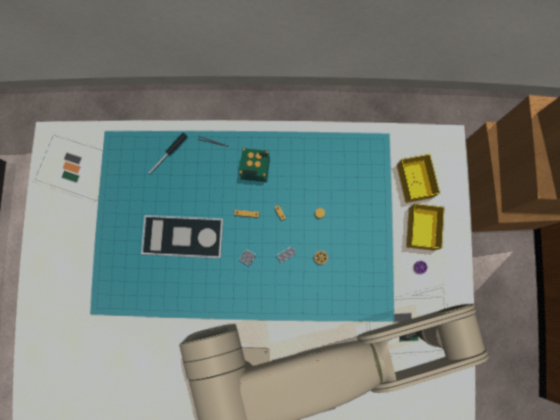

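```bash
cat > h.py <<'E'
import numpy as np, cv2
from bench import r, optics
from scipy.spatial.transform import Rotation as Ro
def cam(n):
    c=optics.camera_params(n); R=Ro.from_euler('xyz',c["orientation"],degrees=True).as_matrix()
    return c["camera_matrix"],np.array([c["k1"],0,0,0]),R,np.array(c["eye"])
def proj(n,P):
    K,D,R,e=cam(n); P=np.asarray(P,float).reshape(-1,3)
    return cv2.projectPoints(P,cv2.Rodrigues(R.T)[0],-R.T@e,K,D)[0].reshape(-1,2)
def ray(n,uv):
    K,D,R,e=cam(n); q=cv2.undistortPoints(np.asarray(uv,float).reshape(-1,1,2),K,D).reshape(-1,2)
    return e,(R@np.c_[q,np.ones(len(q))].T).T
def at(n,uv,z):
    e,d=ray(n,uv); return e+d*((z-e[2])/d[:,2])[:,None]
def tri(a,b):  # pixel in scene, pixel in top
    e1,d1=ray("scene",a); e2,d2=ray("top",b); d1,d2=d1[0],d2[0]
    s=np.linalg.lstsq(np.c_[d1,-d2],e2-e1,rcond=None)[0]
    p,q=e1+s[0]*d1,e2+s[1]*d2; return (p+q)/2,np.linalg.norm(p-q)
def ortho(n,img,z,x0,x1,y0,y1,s=1.):  # up = +x, left = +y
    xs=np.arange(x1,x0,-1/s); ys=np.arange(y1,y0,-1/s); X,Y=np.meshgrid(xs,ys,indexing='ij')
    m=proj(n,np.c_[X.ravel(),Y.ravel(),np.full(X.size,z)]).reshape(X.shape+(2,)).astype(np.float32)
    return cv2.remap(img,m[...,0],m[...,1],cv2.INTER_CUBIC)
E
python3 - <<'E'
from h import *
o=[]
for n in ("scene","top"):
    p=cv2.imread(f"pics/{n}0.png"); o.append(ortho(n,p,20,360,660,-340,400))
cv2.imwrite("pics/o1.png",np.vstack(o))
p,d=optics.snapshot("top")
K,D,R,e=cam("top")
def zmap(n):
    p,d=optics.snapshot(n);K,D,R,e=cam(n)
    v,u=np.indices(d.shape);_,q=ray(n,np.c_[u.ravel(),v.ravel()])
    P=e+q*d.reshape(-1,1); P[d.ravel()==0]=np.nan; return P
for n in("scene","top"):
    P=zmap(n)
    for nm,x,y,w in (("fly",428,-288,15),("post",579,-22,8),("sink",425,-22,12),("rnest",491,124,20),("sq",497,220,20),("slot",503,309,15),("mat",500,-80,15),("tray",494,170,6)):
        m=(abs(P[:,0]-x)<w)&(abs(P[:,1]-y)<w); print(n,nm,m.sum(),np.round(np.nanpercentile(P[m,2],[10,50,90]),1))
E
```

```text
scene fly 83 [ 9.9 18.8 24.6]
scene post 20 [17.8 19.8 23.5]
scene sink 55 [19.4 23.4 28.5]
scene rnest 159 [10.5 14.2 17.1]
scene sq 160 [10.4 13.8 17.7]
scene slot 100 [10.9 14.2 16.5]
scene mat 93 [-1.   2.4  5.7]
scene tray 13 [12.4 19.3 20.8]
top fly 67 [ 4.7 14.  24.1]
top post 25 [ 7.  18.1 23.8]
top sink 49 [ 6.8 15.9 27.2]
top rnest 117 [ 8.4 13.5 18.1]
top sq 118 [ 7.5 13.7 18.4]
top slot 65 [ 8.3 15.  19.9]
top mat 67 [-3.2  1.7  6.3]
top tray 12 [17.5 19.3 24.2]
```

View pics/o1.png

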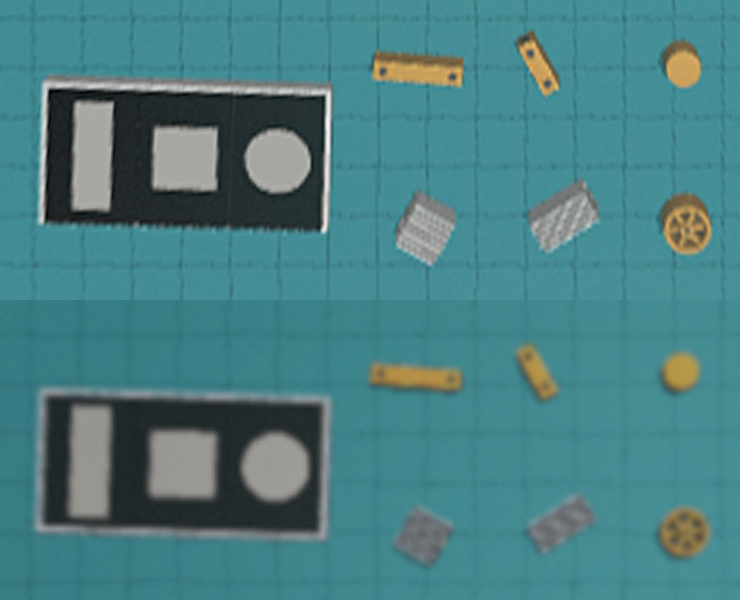

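```bash
python3 - <<'E'
from h import *
rows=[]
for n in ("scene","top"):
    p=cv2.imread(f"pics/{n}0.png"); t=[]
    for x,y,z in ((428,-286,20),(584,-18,18),(427,-25,22)):
        t.append(ortho(n,p,z,x-50,x+50,y-50,y+50,2.6))
    rows.append(np.hstack(t))
cv2.imwrite("pics/o2.png",np.vstack(rows)); print(rows[0].shape)
E
```

```text
(260, 780, 3)
```

View pics/o2.png

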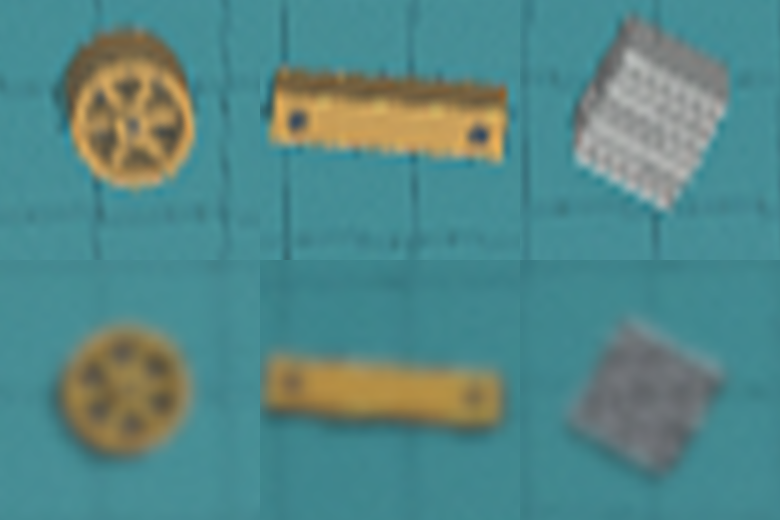

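```bash
cat >> h.py <<'E'
def go(x,y,z=None,yaw=None):
    s=r.sense(); p=s["tool_pos"]; a=s["tcp_rot"]; R=Ro.from_euler('xyz',a,degrees=True).as_matrix()
    v=R.T@(np.array([x,y,p[2] if z is None else z])-p)
    t=None if yaw is None else round(((a[2]-yaw+90)%180)-90,1)
    print("now",np.round(p,1),np.round(a,1),"shift",np.round(v,1),"turn",t,"t",s["time"],"gap",round(s["finger_gap"],1),"F",np.round(s["ft_force"],1))
E
python3 - <<'E'
from h import *
for n in("scene","top"):
    p=cv2.imread(f"pics/{n}0.png"); o=ortho(n,p,13,420,580,60,370,4)
    hsv=cv2.cvtColor(o,cv2.COLOR_BGR2HSV); m=((hsv[...,1]<60)&(hsv[...,2]>110)).astype(np.uint8)
    for c in cv2.findContours(m,cv2.RETR_EXTERNAL,cv2.CHAIN_APPROX_NONE)[0]:
        if 3000*4<cv2.contourArea(c)<6000*16:
            (u,v),(w,h),a=cv2.minAreaRect(c); b=cv2.boxPoints(((u,v),(w,h),a)); print(n,"x %.1f y %.1f"%(580-v/4,370-u/4),"size %.1f %.1f ang %.1f"%(w/4,h/4,a))
go(429,-285.6,150)
E
```

```text
scene x 494.6 y 123.8 size 63.5 65.7 ang 85.8
scene x 496.8 y 217.1 size 65.1 64.1 ang 0.9
scene x 499.5 y 310.5 size 39.4 109.7 ang 1.7
scene x 501.7 y 216.5 size 292.8 150.9 ang 1.7
now [ 204.5 -564.1  231.4] [180.   -0.  -70.1] shift [-185.3 -306.    81.3] turn None t 0.75 gap 85.4 F [ 0.7 -0.1 -0.2]
```

```bash
python3 -m pendant '[[1,-18.5,-30.6,0,0],[1,-18.5,-30.6,0,0],[1,-18.5,-30.6,5,0],[1,-18.5,-30.6,10,0],[1,-18.5,-30.6,10,0],[1,-18.5,-30.6,10,0],[1,-18.5,-30.6,10,0],[1,-18.5,-30.6,10,0],[0.85,-18.5,-30.6,10,0],[0.85,-18.5,-30.6,10,0]]' 50; python3 -m pendant '[[0.85,0,0,0,0],[0.85,0,0,0,0],[0.85,0,0,0,0]]'
python3 -c "
from h import *
go(429,-285.6,40)"
```

```text
time: 1.75
tool_pos: [430.0, -284.7, 156.1]
tcp_rot: [-180.0, -0.0, -70.1]
ft_force: [0.6, -0.6, 0.3]
finger_gap: 72.4
time: 2.05
tool_pos: [428.9, -286.7, 156.8]
tcp_rot: [180.0, -0.0, -70.1]
ft_force: [0.3, -0.7, -0.1]
finger_gap: 72.7
now [ 428.9 -286.7  156.8] [180.   -0.  -70.1] shift [ -1.1  -0.4 116.8] turn None t 2.05 gap 72.7 F [ 0.3 -0.7 -0.1]
```

```bash
python3 -m pendant '[[0.85,-1,-0.4,30,0],[0.85,0,0,30,0],[0.85,0,0,30,0],[0.85,0,0,30,0],[0.85,0,0,20,0],[0.85,0,0,9,0],[0.85,0,0,0,0],[0.3,0,0,0,0]]' 50; python3 -m pendant '[[0.3,0,0,0,0],[0.3,0,0,0,0],[0.3,0,0,0,0],[0.3,0,0,0,0],[0.3,0,0,0,0],[0.3,0,0,0,0]]'
python3 -c "
from h import *
o=[]
for n in('scene',):
    p,d=optics.snapshot(n); o.append(cv2.resize(p[110:220,190:300],None,fx=5,fy=5,interpolation=2))
cv2.imwrite('pics/g1.png',np.hstack(o))
go(429,-285.6,40)"
```

```text
time: 2.85
tool_pos: [429.6, -285.9, 8.5]
tcp_rot: [-180.0, -0.1, -70.1]
ft_force: [-0.3, -0.6, 0.1]
finger_gap: 59.3
time: 3.45
tool_pos: [430.2, -285.9, 9.6]
tcp_rot: [-179.9, -0.2, -70.1]
ft_force: [-3.1, -0.1, 6.1]
finger_gap: 46.1
now [ 430.2 -285.9    9.6] [-179.9   -0.2  -70.1] shift [ -0.7   1.  -30.4] turn None t 3.5 gap 46.0 F [-3.9  0.8  6.9]
```

View pics/g1.png

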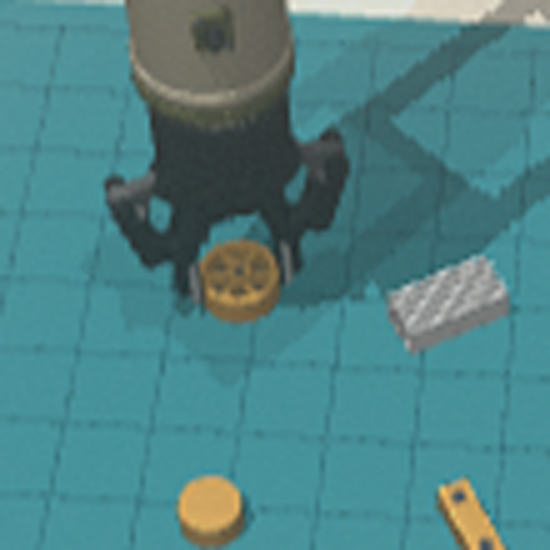

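```bash
python3 -m pendant '[[0.3,0,0,-5,0],[0.3,0,0,-15,0],[0.3,0,0,-25,0],[0.3,0,0,-30,0],[0.3,0,0,-30,0],[0.3,0,0,0,0],[0.3,0,0,0,0]]'
python3 -c "
from h import *
p,d=optics.snapshot('scene'); cv2.imwrite('pics/g2.png',cv2.resize(p[90:200,190:300],None,fx=5,fy=5,interpolation=2))
go(494.5,124.2,100)"
```

```text
time: 4.2
tool_pos: [430.1, -285.5, 114.4]
tcp_rot: [-179.9, -0.2, -70.1]
ft_force: [0.1, 0.9, -3.0]
finger_gap: 45.7
now [ 429.2 -284.7  112.8] [-180.    -0.   -70.1] shift [-362.2 -200.8   12.6] turn None t 4.25 gap 46.0 F [-0.1  0.8 -1.8]
```

View pics/g2.png

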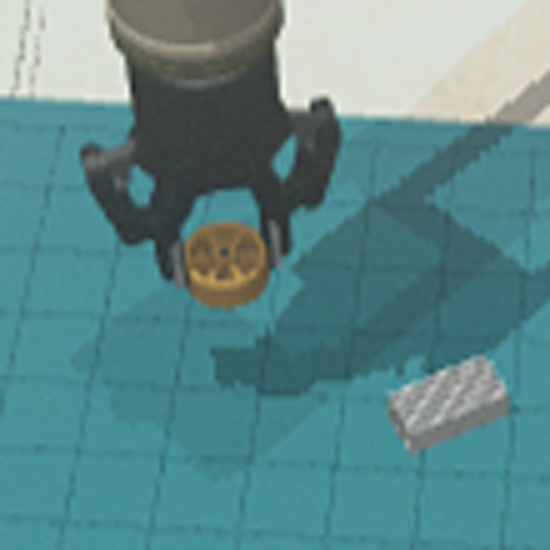

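```bash
python3 -m pendant '[[0.3,-20,-11,0,0],[0.3,-36,-20,0,0],[0.3,-42,-23,0,0],[0.3,-42,-23,0,0],[0.3,-42,-23,0,0],[0.3,-42,-23,0,0],[0.3,-42,-23,0,0],[0.3,-42,-23,0,0],[0.3,-36,-20,0,0],[0.3,-18,-12,0,0]]'; python3 -m pendant '[[0.3,0,0,0,0],[0.3,0,0,0,0]]'
python3 -c "
from h import *
p,d=optics.snapshot('scene'); cv2.imwrite('pics/g3.png',cv2.resize(p[110:240,340:480],None,fx=4,fy=4,interpolation=2))
go(494.5,124.2,24)"
```

```text
time: 5.25
tool_pos: [493.4, 127.2, 110.8]
tcp_rot: [179.9, 0.1, -69.9]
ft_force: [0.6, -1.3, -2.5]
finger_gap: 45.8
time: 5.45
tool_pos: [493.6, 124.0, 110.9]
tcp_rot: [179.8, 0.0, -70.0]
ft_force: [-0.1, -0.2, -1.1]
finger_gap: 46.4
now [493.8 123.4 111.1] [179.9   0.  -70.1] shift [-0.5 -1.2 87.1] turn None t 5.5 gap 45.6 F [-0.5 -0.4 -1.9]
```

```bash
python3 -m pendant '[[0.3,-0.5,-0.5,20,0],[0.3,0,0,25,0],[0.3,0,0,25,0],[0.3,0,0,13,0],[0.3,0,0,0,0],[0.3,0,0,0,0]]'; for i in 1 2; do python3 -m pendant '[[0.3,0,0,1.5,0],[0.3,0,0,0,0]]'; done
python3 -c "
from h import *
p,d=optics.snapshot('scene'); cv2.imwrite('pics/g3.png',cv2.resize(p[110:240,340:480],None,fx=4,fy=4,interpolation=2))
go(494.5,124.2,24)"
```

```text
time: 6.1
tool_pos: [495.3, 124.1, 29.8]
tcp_rot: [-180.0, -0.0, -70.1]
ft_force: [-0.2, -0.1, -0.8]
finger_gap: 46.1
time: 6.3
tool_pos: [496.1, 124.7, 29.0]
tcp_rot: [-179.9, -0.0, -70.1]
ft_force: [0.4, 0.2, -1.0]
finger_gap: 45.9
time: 6.5
tool_pos: [495.3, 124.8, 26.6]
tcp_rot: [-180.0, -0.0, -70.1]
ft_force: [-0.9, 0.3, -2.0]
finger_gap: 45.9
now [495.2 124.8  26.5] [-180.    -0.   -70.1] shift [0.3 0.8 2.5] turn None t 6.55 gap 46.0 F [ 0.1 -0.3 -2.1]
```

View pics/g3.png

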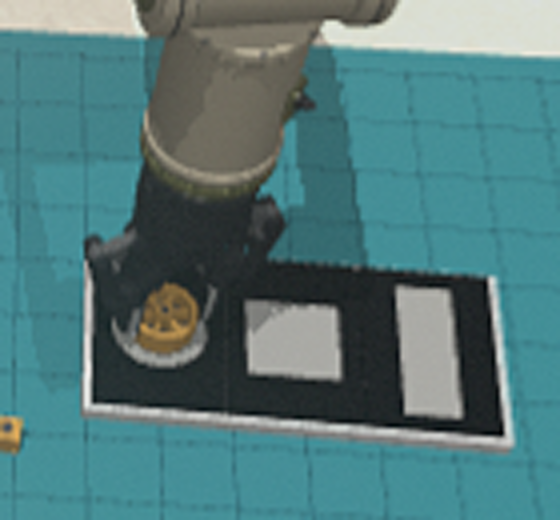

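```bash
for i in 1 2 3; do python3 -m pendant '[[0.3,0,0,1.5,0],[0.3,0,0,0,0]]' | egrep "pos|force"; done
```

```text
tool_pos: [494.9, 124.7, 24.6]
ft_force: [0.1, 0.9, -1.4]
tool_pos: [494.9, 124.7, 23.0]
ft_force: [0.2, -0.0, -0.9]
tool_pos: [494.9, 124.7, 21.6]
ft_force: [0.7, 0.4, -1.3]
```

```bash
for i in 1 2 3; do python3 -m pendant '[[0.3,0,0,1,0],[0.3,0,0,0,0]]' | egrep "pos|force"; done
```

```text
tool_pos: [495.1, 124.7, 20.7]
ft_force: [-0.1, 0.1, -2.1]
tool_pos: [495.1, 124.7, 20.6]
ft_force: [-4.9, -1.5, 8.2]
tool_pos: [495.2, 124.7, 20.5]
ft_force: [-9.2, -2.0, 18.7]
```

```bash
python3 -m pendant '[[0.3,0,0,-1.5,0],[0.72,0,0,0,0],[0.72,0,0,-1,0],[0.72,0,0,0,0],[0.72,0,0,0,0],[0.72,0,0,-10,0],[0.72,0,0,-25,0],[1,0,0,-35,0],[1,0,0,-35,0]]'
python3 -c "
from h import *
go(585,-16.4,130,-4.7)"
```

```text
time: 8.65
tool_pos: [494.6, 124.6, 127.7]
tcp_rot: [180.0, 0.0, -70.1]
ft_force: [1.1, 0.4, 0.4]
finger_gap: 85.2
now [494.6 124.6 127.7] [180.    0.  -70.1] shift [163.4 -37.   -2.4] turn -65.4 t 8.65 gap 85.2 F [1.1 0.4 0.4]
```

```bash
python3 -m pendant '[[1,36,-8,0,0],[1,42,-10,0,0],[1,45,-10,0,0],[1,40,-9,0,0],[1,0,0,0,-8.2],[1,0,0,0,-8.2],[1,0,0,0,-8.2],[1,0,0,0,-8.2],[1,0,0,0,-8.2],[1,0,0,0,-8.2]]'; python3 -m pendant '[[0.6,0,0,0,-8.2],[0.6,0,0,0,-8],[0.6,0,0,0,0],[0.6,0,0,0,0]]'
python3 -c "
from h import *
p,d=optics.snapshot('scene'); cv2.imwrite('pics/g4.png',cv2.resize(p[110:240,300:480],None,fx=4.4,fy=4.4,interpolation=2))
go(585,-16.4,8,-4.7)"
```

```text
time: 9.65
tool_pos: [585.5, -16.0, 127.0]
tcp_rot: [-180.0, -0.0, -20.5]
ft_force: [0.1, -0.4, 0.3]
finger_gap: 85.4
time: 10.05
tool_pos: [585.5, -16.0, 126.8]
tcp_rot: [180.0, -0.0, -4.9]
ft_force: [0.4, -0.2, 0.1]
finger_gap: 51.1
now [585.5 -16.  126.7] [180.   -0.   -4.9] shift [ -0.5   0.5 118.7] turn -0.2 t 10.1 gap 51.3 F [-0.6  0.6 -0.8]
```

View pics/g4.png

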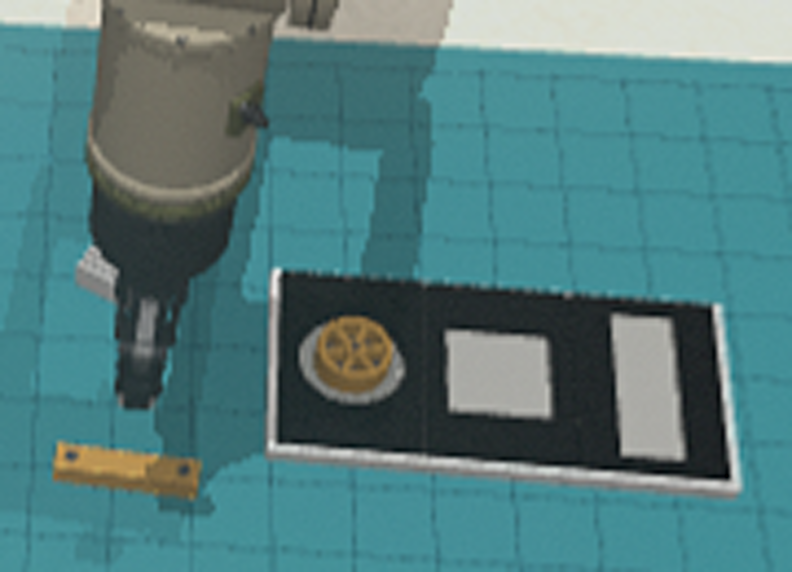

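```bash
python3 -m pendant '[[0.6,-0.5,0.5,30,0],[0.6,0,0,30,0],[0.6,0,0,30,0],[0.6,0,0,20,0],[0.6,0,0,8,0],[0.6,0,0,0,0],[0.05,0,0,0,0],[0.05,0,0,0,0],[0.05,0,0,0,0],[0.05,0,0,0,0]]' 60; python3 -m pendant '[[0.05,0,0,0,0],[0.05,0,0,0,0],[0.05,0,0,0,0],[0.05,0,0,0,0]]';python3 -m pendant '[[0.05,0,0,-5,0],[0.05,0,0,-15,0],[0.05,0,0,-25,0],[0.05,0,0,-30,0],[0.05,0,0,-30,0],[0.05,0,0,-5,0],[0.05,0,0,0,0],[0.05,0,0,0,0]]'
python3 -c "
from h import *
p,d=optics.snapshot('scene'); cv2.imwrite('pics/g5.png',cv2.resize(p[110:240,270:400],None,fx=4.4,fy=4.4,interpolation=2))
go(499.2,310.2,120,88.3)"
```

```text
time: 11.1
tool_pos: [586.4, -16.5, 10.3]
tcp_rot: [180.0, -0.2, -4.7]
ft_force: [-1.3, 0.2, 7.6]
finger_gap: 16.5
time: 11.5
tool_pos: [586.5, -16.6, 10.4]
tcp_rot: [180.0, -0.2, -4.7]
ft_force: [-0.0, -0.9, 7.3]
finger_gap: 16.0
time: 12.3
tool_pos: [584.0, -16.3, 117.1]
tcp_rot: [-180.0, 0.1, -4.7]
ft_force: [0.1, -0.1, -1.6]
finger_gap: 15.9
now [583.5 -16.3 116.4] [-180.     0.2   -4.7] shift [-110.7 -318.5   -3.2] turn 87.0 t 12.35 gap 16.1 F [ 0.1 -0.5 -2.3]
```

View pics/g5.png

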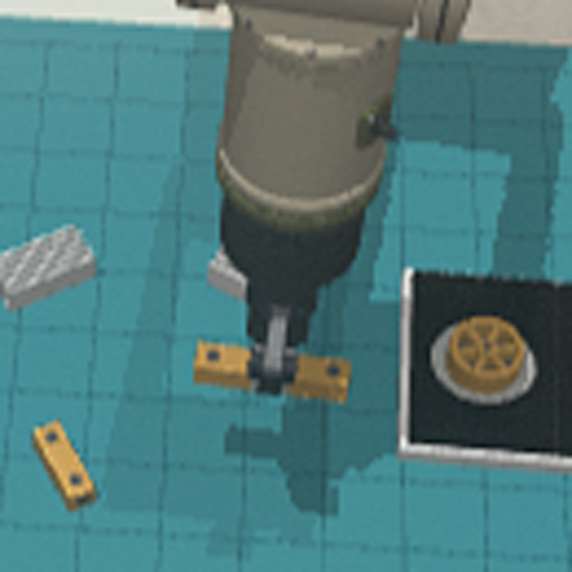

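```bash
python3 -m pendant '[[0.05,-8,-22,0,0],[0.05,-14,-40,0,0],[0.05,-15,-43,0,0],[0.05,-15,-43,0,0],[0.05,-15,-43,0,0],[0.05,-15,-43,0,0],[0.05,-14,-42,0,0],[0.05,-10,-28,0,0],[0.05,-5,-14,0,0]]'; python3 -m pendant '[[0.05,0,0,0,-8.4],[0.05,0,0,0,-8.4],[0.05,0,0,0,-8.4],[0.05,0,0,0,-8.4],[0.05,0,0,0,-8.4],[0.05,0,0,0,-8.4],[0.05,0,0,0,-8.4],[0.05,0,0,0,-8.4],[0.05,0,0,0,-8.4],[0.05,0,0,0,-8.4]]'; python3 -m pendant '[[0.05,0,0,0,-8.4],[0.05,0,0,0,-0.6],[0.05,0,0,0,0],[0.05,0,0,0,0]]'
python3 -c "
from h import *
go(499.2,310.2,27,88.3)"
```

```text
time: 13.25
tool_pos: [497.9, 311.6, 116.2]
tcp_rot: [179.9, 0.2, -4.5]
ft_force: [0.6, -0.9, -2.5]
finger_gap: 16.2
time: 14.25
tool_pos: [499.6, 308.4, 116.6]
tcp_rot: [-179.9, 0.1, 79.6]
ft_force: [0.6, 0.6, -1.8]
finger_gap: 16.3
time: 14.65
tool_pos: [500.0, 309.1, 117.7]
tcp_rot: [-180.0, 0.0, 88.1]
ft_force: [-0.8, -0.1, -1.5]
finger_gap: 16.1
now [500.  309.1 117.7] [-180.     0.    88.1] shift [ 1.1 -0.7 90.7] turn -0.2 t 14.65 gap 16.1 F [-0.8 -0.1 -1.5]
```

```bash
python3 -m pendant '[[0.05,1,-0.7,25,0],[0.05,0,0,30,0],[0.05,0,0,25,0],[0.05,0,0,11,0],[0.05,0,0,0,0],[0.05,0,0,0,0]]'
python3 -c "
from h import *
p,d=optics.snapshot('scene'); cv2.imwrite('pics/g6.png',cv2.resize(p[110:240,340:480],None,fx=4,fy=4,interpolation=2))"; for i in 1 2 3; do python3 -m pendant '[[0.05,0,0,1,0],[0.05,0,0,0,0]]' | egrep "pos|force"; done
```

```text
time: 15.25
tool_pos: [500.1, 310.9, 28.3]
tcp_rot: [179.9, -0.0, 88.3]
ft_force: [-1.1, -0.0, -0.8]
finger_gap: 16.1
tool_pos: [500.3, 311.0, 27.6]
ft_force: [0.5, -0.8, -1.9]
tool_pos: [499.6, 310.7, 25.5]
ft_force: [-0.4, 0.7, -2.1]
tool_pos: [499.3, 310.6, 24.1]
ft_force: [-0.2, 0.3, -1.9]
```

View pics/g6.png

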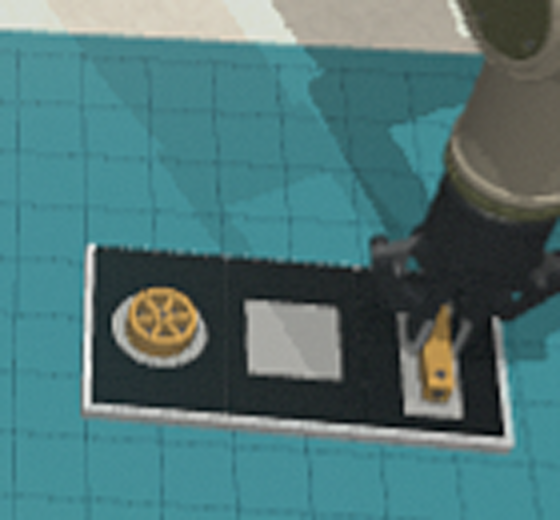

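```bash
for i in 1 2 3 4; do python3 -m pendant '[[0.05,0,0,1,0],[0.05,0,0,0,0]]' | egrep "pos|force"; done
```

```text
tool_pos: [499.4, 310.5, 23.1]
ft_force: [0.2, 0.4, -2.6]
tool_pos: [499.3, 310.6, 22.1]
ft_force: [0.0, -0.2, -2.1]
tool_pos: [499.6, 310.6, 21.4]
ft_force: [-0.3, 0.5, -0.9]
tool_pos: [499.6, 310.7, 21.4]
ft_force: [-4.8, -2.2, 8.5]
```

```bash
python3 -m pendant '[[0.05,0,0,-1,0],[0.4,0,0,0,0],[0.4,0,0,0,0],[0.4,0,0,0,0],[0.4,0,0,0,0],[0.4,0,0,-10,0],[0.4,0,0,-25,0],[0.8,0,0,-35,0],[0.8,0,0,-35,0],[0.8,0,0,0,0]]'
python3 -c "
from h import *
go(425.5,-24.4,127,58.5)
p,d=optics.snapshot('scene'); cv2.imwrite('pics/n1.png',p)
p=ortho('scene',p,22,385,467,-66,16,4)
hsv=cv2.cvtColor(p,cv2.COLOR_BGR2HSV); m=((hsv[...,1]<70)&(hsv[...,2]>125)).astype(np.uint8)
c=max(cv2.findContours(m,0,1)[0],key=cv2.contourArea);(u,v),s,a=cv2.minAreaRect(c);print(467-v/4,16-u/4,np.array(s)/4,a)"
```

```text
time: 17.7
tool_pos: [503.2, 312.5, 133.8]
tcp_rot: [179.5, -0.3, 88.3]
ft_force: [0.7, 0.5, 0.4]
finger_gap: 68.6
now [503.2 312.5 133.8] [179.5  -0.3  88.3] shift [-339.1  -67.9    4.4] turn 29.8 t 17.7 gap 68.6 F [0.7 0.5 0.4]
433.3551139831543 -25.540618896484375 [51.03007126 60.36537552] 29.587764739990234
```

```bash
python3 -m pendant '[[0.8,-20,-5,0,0],[0.8,-38,-8,0,0],[0.8,-43,-8,0,0],[0.8,-43,-8,0,0],[0.8,-43,-8,0,0],[0.8,-43,-8,0,0],[0.8,-43,-8,0,0],[0.8,-40,-8,0,0],[0.8,-26,-7,0,0],[0.8,0,0,0,7.3]]' 50; python3 -m pendant '[[0.8,0,0,0,7.3],[0.8,0,0,0,7.3],[0.8,0,0,0,7.3],[0.8,0,0,0,0],[0.8,0,0,0,0]]'
python3 -c "
from h import *
go(425.5,-24.4,9.5,59.2)
p,d=optics.snapshot('scene'); cv2.imwrite('pics/g7.png',cv2.resize(p[110:240,270:480],None,fx=3.8,fy=3.8,interpolation=2))"
```

```text
time: 18.75
tool_pos: [420.1, -29.0, 125.5]
tcp_rot: [-179.9, 0.1, 80.9]
ft_force: [0.8, 0.2, -0.1]
finger_gap: 68.0
time: 19.25
tool_pos: [421.2, -26.2, 125.8]
tcp_rot: [-179.9, 0.0, 59.3]
ft_force: [0.3, -0.2, -0.3]
finger_gap: 68.0
now [421.2 -26.2 125.8] [-179.9    0.    59.3] shift [  3.8   2.9 116.3] turn 0.1 t 19.25 gap 68.0 F [ 0.3 -0.2 -0.3]
```

View pics/g7.png

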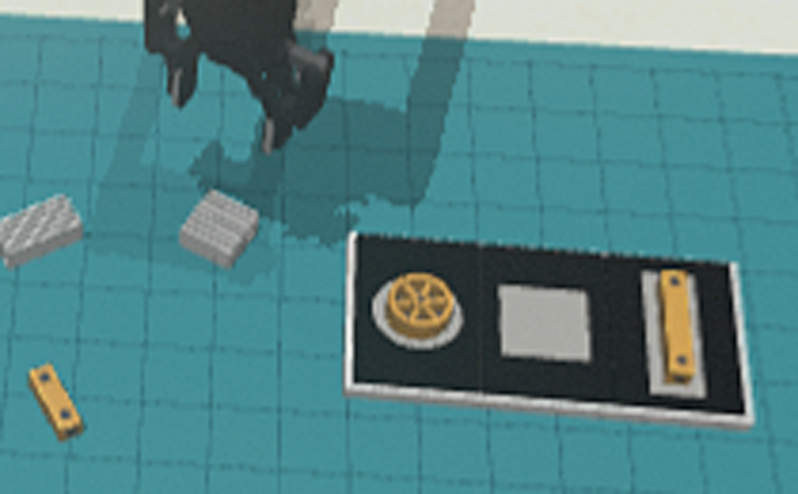

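```bash
python3 -m pendant '[[0.8,3.8,2.9,20,0],[0.8,0,0,30,0],[0.8,0,0,30,0],[0.8,0,0,25,0],[0.8,0,0,12,0],[0.8,0,0,0,0],[0.8,0,0,0,0]]' 50;  python3 -m pendant '[[0.25,0,0,0,0],[0.25,0,0,0,0],[0.25,0,0,0,0],[0.25,0,0,0,0],[0.25,0,0,0,0],[0.25,0,0,0,0],[0.25,0,0,0,0]]';python3 -m pendant '[[0.25,0,0,-5,0],[0.25,0,0,-15,0],[0.25,0,0,-25,0],[0.25,0,0,-30,0],[0.25,0,0,-30,0],[0.25,0,0,-5,0],[0.25,0,0,0,0],[0.25,0,0,0,0]]'
python3 -c "
from h import *
p,d=optics.snapshot('scene'); cv2.imwrite('pics/g8.png',cv2.resize(p[90:220,260:390],None,fx=4.4,fy=4.4,interpolation=2))
go(496.6,217,120,88.3)"
```

```text
time: 20.0
tool_pos: [426.6, -24.6, 10.1]
tcp_rot: [180.0, -0.0, 59.2]
ft_force: [0.5, 0.6, -0.0]
finger_gap: 68.7
time: 20.7
tool_pos: [427.6, -24.7, 11.2]
tcp_rot: [179.8, -0.1, 59.1]
ft_force: [-2.3, -0.1, 6.4]
finger_gap: 42.4
time: 21.5
tool_pos: [425.5, -24.4, 118.5]
tcp_rot: [-180.0, 0.0, 59.1]
ft_force: [-0.0, -0.0, -0.6]
finger_gap: 42.6
now [425.1 -24.3 118. ] [-179.9    0.    59.1] shift [243.8 -62.5  -2. ] turn -29.2 t 21.55 gap 42.6 F [ 0.2 -0.9 -0.6]
```

View pics/g8.png

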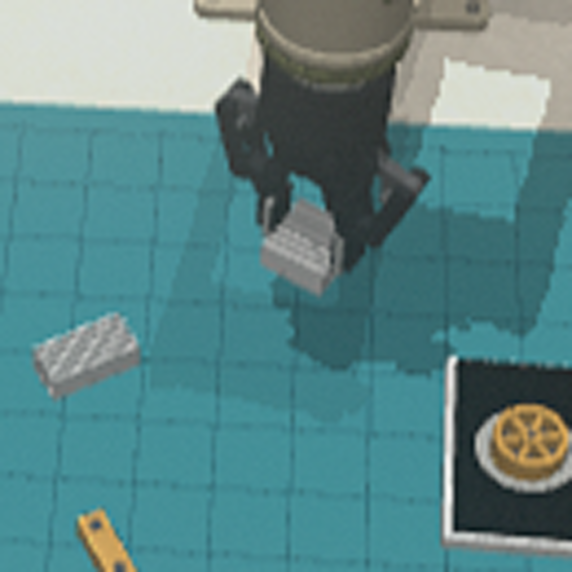

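```bash
python3 -m pendant '[[0.25,20,-5,0,0],[0.25,36,-9,0,0],[0.25,42,-11,0,0],[0.25,44,-11,0,0],[0.25,44,-11,0,0],[0.25,38,-10,0,0],[0.25,20,-5.5,0,0],[0.25,0,0,0,-7.3],[0.25,0,0,0,-7.3],[0.25,0,0,0,-7.3]]'; python3 -m pendant '[[0.25,0,0,0,-7.3],[0.25,0,0,0,0],[0.25,0,0,0,0]]'
python3 -c "
from h import *
go(496.6,217,27,88.3)"
```

```text
time: 22.55
tool_pos: [496.3, 217.0, 117.1]
tcp_rot: [-179.8, 0.1, 81.4]
ft_force: [0.4, -0.7, -1.4]
finger_gap: 42.6
time: 22.85
tool_pos: [496.8, 216.8, 118.0]
tcp_rot: [-179.9, 0.0, 88.1]
ft_force: [0.3, -0.0, -0.6]
finger_gap: 42.9
now [496.8 216.8 118. ] [-179.9    0.    88.1] shift [ 0.3 -0.1 91. ] turn -0.2 t 22.85 gap 42.9 F [ 0.3 -0.  -0.6]
```

```bash
python3 -m pendant '[[0.25,0,0,25,0],[0.25,0,0,30,0],[0.25,0,0,25,0],[0.25,0,0,11,0],[0.25,0,0,0,0],[0.25,0,0,0,0]]'
for i in 1 2 3; do python3 -m pendant '[[0.25,0,0,1,0],[0.25,0,0,0,0]]' | egrep "pos|force"; done
```

```text
time: 23.45
tool_pos: [498.1, 217.2, 29.1]
tcp_rot: [180.0, -0.0, 88.3]
ft_force: [0.7, 0.2, 0.1]
finger_gap: 42.7
tool_pos: [498.7, 217.4, 28.8]
ft_force: [-0.3, 1.1, 0.2]
tool_pos: [497.9, 217.1, 26.7]
ft_force: [-1.3, 0.6, -0.5]
tool_pos: [497.5, 217.0, 25.2]
ft_force: [-0.5, -1.1, -0.1]
```

```bash
python3 -c "
from h import *
p,d=optics.snapshot('scene'); cv2.imwrite('pics/g9.png',cv2.resize(p[110:240,340:480],None,fx=4,fy=4,interpolation=2))"
```

```text
(no output)
```

View pics/g9.png

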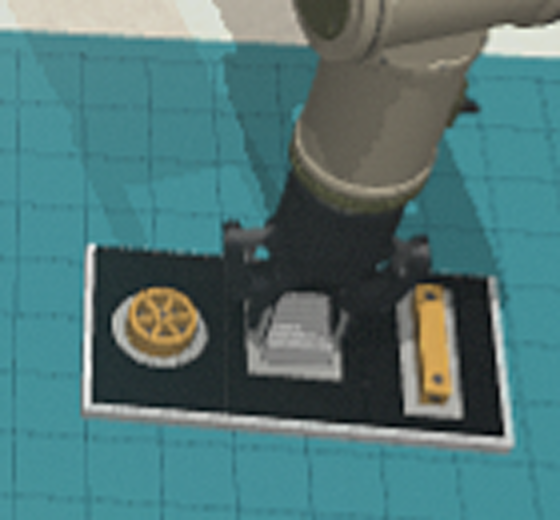

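Sink is centred over its recess (about pixel 300,335), fingers clear of the post and wheel. Lowering to contact.

```bash
for i in 1 2 3 4; do python3 -m pendant '[[0.25,0,0,1,0],[0.25,0,0,0,0]]' | egrep "pos|force"; done
```

```text
tool_pos: [497.5, 217.0, 24.1]
ft_force: [0.1, 0.3, -0.4]
tool_pos: [497.5, 217.0, 23.1]
ft_force: [-0.2, -0.5, -0.0]
tool_pos: [497.7, 217.0, 22.3]
ft_force: [0.1, -0.6, -0.9]
tool_pos: [497.7, 217.0, 22.2]
ft_force: [-4.5, -2.7, 9.1]
```

```bash
python3 -m pendant '[[0.25,0,0,-1,0],[0.68,0,0,0,0],[0.68,0,0,0,0],[0.68,0,0,0,0],[0.68,0,0,0,0],[0.68,0,0,-10,0],[0.68,0,0,-25,0],[0.68,0,0,-35,0],[0.68,0,0,-35,0],[0.68,0,0,-35,0]]'; python3 -m pendant '[[0.68,0,20,-30,0],[0.68,0,30,-30,0],[0.68,0,30,0,0],[0.68,0,0,0,0]]'
python3 -c "
from h import *
go(425.5,-24.4,127,58.5)
p,d=optics.snapshot('scene'); cv2.imwrite('pics/g10.png',np.hstack([cv2.resize(p[140:310,210:350],None,fx=2.8,fy=2.8,interpolation=2),cv2.resize(p[140:310,350:480],None,fx=2.8,fy=2.8,interpolation=2)]))
p2,d=optics.snapshot('top'); cv2.imwrite('pics/top_end.png',p2)"
```

```text
time: 25.9
tool_pos: [497.5, 217.0, 164.4]
tcp_rot: [180.0, -0.0, 88.3]
ft_force: [0.7, 1.1, 0.1]
finger_gap: 57.8
time: 26.3
tool_pos: [580.7, 214.2, 224.0]
tcp_rot: [179.8, -0.0, 88.3]
ft_force: [-1.5, -0.4, -0.6]
finger_gap: 58.2
now [580.7 214.2 224. ] [179.8  -0.   88.3] shift [-243.3 -148.2   96.4] turn 29.8 t 26.3 gap 58.2 F [-1.5 -0.4 -0.6]
```

View pics/g10.png

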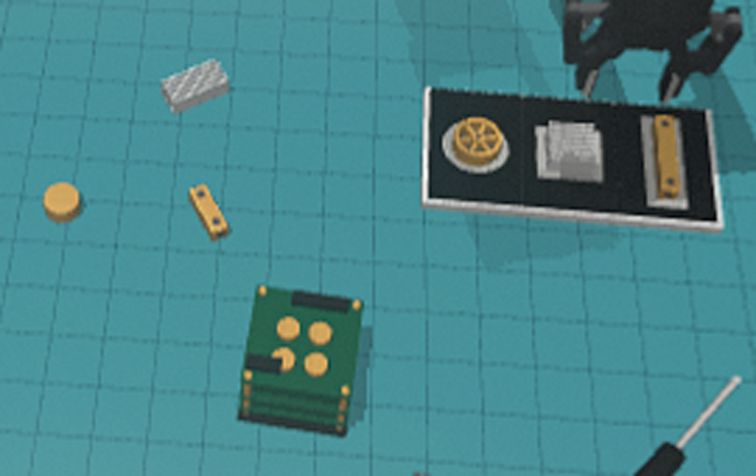

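```bash
python3 -c "
from h import *
o=[]
for n in('scene','top'):
    p,d=optics.snapshot(n)
    for z in (11,33): o.append(ortho(n,p,z,430,565,70,365,1.3))
cv2.imwrite('pics/f.png',np.vstack([np.hstack(o[:2]),np.hstack(o[2:])]))"
```

View pics/f.png

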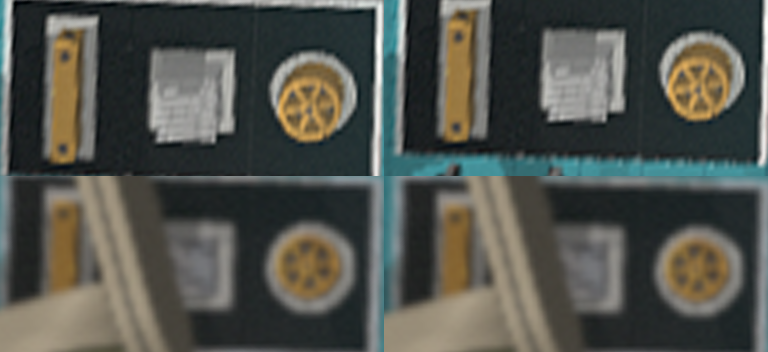

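```bash
python3 -c "
from bench import hand_in
print(hand_in())"
```

```text
the job is handed in; nothing more can be done
None
```

I placed the flywheel in the round recess, then the long post lengthwise in the long slot, then the square heat sink, fins up, in the square recess. I handed the job in at about 26.5 s of robot time.

- **Seating:** each part met its recess floor 11 mm above the height at which it was picked up. All three agree on that figure, so each should be flat on the bottom. My first estimate of the floor from the depth images was about 13–14 mm. The mat itself read about 2 mm high, which explains the difference.
- **Forces:** the highest wrist force printed was about 21 N, while lowering the flywheel.
- **Last pictures:** the scene view shows all three parts inside their recesses, with the plain disc, short post, oblong sink and board stack apparently where they were. I judged this by eye and did not measure them again. The gripper was clear of everything.
- **Checks that were weaker or disagreed:**
  - In the last top view the arm partly hid the post and the sink. The visible side of the sink showed about 11 mm of clearance, which is what a centred fit gives.
  - The scene view made the sink look about 5 mm off centre. I put this down to its height and to the recess edge hiding part of the floor.
  - I did not confirm the final fit from an unobstructed top view.

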